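# Dock the detector module on its guide rail

## Task

Gently push the white detector module along the optical table until it sits flush against the aluminium guide rail and up against the yellow stop block at the end of that rail. Only push it, never lift or tip it, and leave everything else on the table where it stands.

Things in the scene. Friction and masses are not known exactly. Their poses are not given: they have to be found in the camera images.
- module: white box with grey vented top, loose on the table: 88 mm along own x, 110 mm along own y, 58 mm tall (connector stub on top to 66 mm), 0.5 to 1.0 kg. Origin: centre of underside, z up. Starts a few cm on the robot's side of the rail, between the two blocks, turned up to 0.35 rad off the rail's line. Sliding it takes 2 to 8 N, with brief peaks to about 20 N as a push begins.
- rail: the guide rail: a straight bare aluminium bar fixed to the table, 20 mm thick (own x), 420 mm long (own y), 40 mm tall. Origin: centre of its underside. Its guide face is the plane 10 mm from the origin on its own -x side, which is the side towards the robot. Its place and its yaw (up to 0.25 rad) differ from run to run.
- stop: the yellow stop block, fixed, 50 mm (own x) x 30 mm (own y) x 30 mm tall, its axes parallel to the rail's. It stands against the rail's guide face near one end: the left or the right end, differing from run to run. Origin: centre of its underside; the face to push against is 15 mm from the origin along y, on the side of the rail's middle.
- end_block: the blue block: same shape and axes as the yellow stop, fixed near the opposite end of the rail. The two blocks are 350 to 390 mm apart, centre to centre. Not the one wanted. Origin: centre of its underside.
- lens: bystander, loose: a small round lens in a black ring on a short steel post with a 38 mm foot, 54 mm tall; stands past the left end of the rail. Origin: centre of its underside.
- post: bystander, loose: a bare steel optics post, 13 mm thick on a 32 mm foot, 50 mm tall; stands past the right end of the rail. Origin: centre of its underside.
- oil: bystander, loose: a small amber bottle with a black cap, 28 mm across, 50 mm tall; stands towards the robot, left of the module. Origin: centre of its underside.
- puck: bystander, loose: a black disc-shaped sensor, 40 mm across, 20 mm tall; stands towards the robot, right of the module. Origin: centre of its underside.
- filter_box: bystander, loose: a flat orange filter box, 34 x 50 x 18 mm; stands behind the rail. Origin: centre of its underside.
- driver: bystander, loose: a small screwdriver lying down, 130 mm long; stands behind the rail. Origin: a point at its underside.
There are look-alikes about, which are no part of the job. There is more than one size of the end_block; the job needs the smaller. Of the things that look like the module, the smaller one is meant.

How it is judged:
At the end, for the whole second after the job is handed in: The module stands flat on the table, at rest, between the two blocks: within 3.5 mm of the rail's guide face and parallel to it within 0.04 rad, and within 3.5 mm of the yellow stop's inner face. No bystander has moved 15 mm (x of module in the frame of rail between -0.0575 and -0.045 m and angle between the x axis of module and the x axis of rail, either way round below 0.04 rad and y of module in the frame of stop between -0.0735 and 0.0735 m and horizontal distance between module and end_block below 0.36 m and height (world z) of module below 0.004 m and angle between module's own z axis and vertical below 0.05 rad and linear speed of module below 0.01 m/s and distance of each of lens, post, oil, puck, filter_box, driver from where it was at the start of the episode below 0.015 m); the robot touches nothing.
It fails at once if the module is lifted off the table (10 mm) (height (world z) of module above 0.01 m).
It fails at once if the module is tipped (0.2 rad) (angle between module's own z axis and vertical above 0.2 rad).
It fails at once if the module is shoved hard: faster than 0.4 m/s or with more than 60 N (linear speed of module above 0.4 m/s or contact force between the arm and module above 60 N).
It fails at once if a bystander is moved by 15 mm or more (distance of any of lens, post, oil, puck, filter_box, driver from where it was at the start of the episode above 0.015 m).
It also fails if it takes over 48 s, if anything falls off the work surface, if the arm or the gripper's body presses on something with over 40 N, if the wrist force passes 120 N, or if a joint passes its speed limit or range.

## Robot

A 7-joint arm with a two-finger parallel gripper is mounted at the origin on the work surface. World frame = base frame: x ahead of the robot, y to its left, z up, the work surface at z = 0. Lengths are in m, angles in rad, forces in N, time in s.
With the tool pointing down it reaches from about 0.425 to 0.925 m from the base axis. Payload 6.8 kg.
Tool frame: the origin (TCP) lies at the very end of the fingers, on their centre line; the grasp point (between the pads) lies 19 mm behind it (r.tcp_to_grasp is the distance from the TCP to the grasp point, in m); z points along the fingers, y is the line along which they close (so a half turn about z gives the same grasp; the last joint's range is limited). The gripper opens to 85 mm and grips with 20 to 120 N. Pads are 22 mm wide; open, the fingers measure 114 mm over their backs; the gripper's body (76 mm by 85 mm) begins 54 mm behind the grasp point. The pads swing forward as they close: fully open they stand 13 mm farther back than shut.
Start: joints at [-1.214, 0.477, 0.022, 1.555, -0.011, 1.109, -0.083], TCP at [0.303, 0.603, 0.231] pointing down, gripper open.
Joint ranges: [-2.96, 2.96], [-0.34, 2.1], [-1.41, 1.46], [0.24, 2.44], [-1.37, 4.51], [0.17, 1.92], [-2.96, 2.96]. Speed limits (rad/s): [2.39, 2.39, 3.14, 3.14, 3.14, 3.14, 3.14].

## Interface

Orientations are given as a rotation vector (axis times angle).
In Python, from bench import r gives the robot as it stands.
- The arm moves only by the tool step_arm, never from a script. Its argument "moves" is a list of rows, each a list of 7 numbers: the shift along the tool's x, y, z in mm, then the turn, a rotation vector about the tool's x, y, z in rad, then the finger opening in mm, from 0 to 85.4. A call has 1 to 8 rows; each row is the pose to reach, as a shift and turn from the pose commanded when the call began, along the tool's axes at that moment; what a row does not reach only later rows make up. A row lasts 1/10 s, in which the tool goes at most 50 mm and 8.59 degrees, less where a joint would pass 70% of its speed; a pose out of reach is approached as far as the arm can. A call with a gripper value outside its range is refused whole. The fingers move at their own pace and stop on an object; "grip_force" is the grip in N (left out, the last holds). Time passes only in rows, so rows that repeat a pose let the fingers close. It gives the time, the measured TCP pose, the force, the opening and the grip force at its end, in the units of the state.
- r.get_obs(): the state, without advancing time (a new reading comes with each control period).
- r.grab_frame(name): name is "scene" or "top"; returns a dict with "image" (480x640x3 uint8, red, green, blue), "depth" (480x640 float32, m along the optical axis (not along the pixel's ray), 0 where there is no reading), "mtx" (3x3 intrinsics, pixels), "rvec" (rotation vector, rad) and "tvec" (3), from world to camera coordinates, as OpenCV has them. Camera axes: x right, y down, z forward; pixel columns grow to the right and rows downward; lengths in m; the calibration is good to about 2 mm. A picture is of the moment at which its call begins.
- r.hand_in(): hands the job in; it is judged then, once.
The state is a dict: "clock": time; "joints": joint angles; "qvel": joint speeds; "tau": joint torques, N m; "tcp_pos": TCP position; "orientation": TCP orientation; "contact_force": force on the tool from outside, world axes, zero at the start; "moment": the same for the moment, N m; "grip_width": finger opening in m; "gripper_force": force on a finger pad.
Only numpy, scipy, OpenCV 4.12 (cv2) and the standard library are available. Lean on these libraries where they do the work, as an engineer would, in place of code of your own. Each camera call takes 0.05 s, during which the arm holds its last target. There are 200 camera calls.

## Working session

There is one attempt and no reset: what is moved stays moved. The work goes in short steps, Python scripts to look and compute and a tool call to move; the robot and the scene stay as the last step left them, time stands still between calls to the robot, and variables do not carry over. Pictures are saved under pics/ and viewed, at most 10 in all, crops included, and the job is handed in when it is done.

Besides the shell and the picture viewer there is one more tool, called after "Request:" as name(argument=value, ...), one argument or row to a line, values as JSON. step_arm: Moves the arm, as the interface text tells. Its arguments: {"type":"object","properties":{"moves":{"type":"array","items":{"type":"array","items":{"type":"number"}}},"grip_force":{"type":"number"}},"required":["moves"]}

```bash
mkdir -p pics
python3 - <<'E'
from bench import r
import cv2,numpy as np
for n in ("top","scene"):
    f=r.grab_frame(n); cv2.imwrite(f"pics/{n}0.png",f["image"][:,:,::-1]); np.savez(f"{n}0.npz",**f)
    R=cv2.Rodrigues(np.array(f["rvec"]))[0]; print(n,f["mtx"],(-R.T@np.array(f["tvec"]).ravel()),R)
o=r.get_obs();print(o)
E
```

```text
top [[438.73171426   0.         323.37249792]
 [  0.         438.73171426 232.08105697]
 [  0.           0.           1.        ]] [0.47771201 0.03391607 0.7945205 ] [[-0.02136924 -0.99972781 -0.009363  ]
 [-0.99258872  0.02233538 -0.11945189]
 [ 0.11962851  0.00674102 -0.99279584]]
scene [[491.50769959   0.         311.94868568]
 [  0.         491.50769959 245.4408647 ]
 [  0.           0.           1.        ]] [ 0.86182251 -0.27194249  0.74683415] [[ 0.70725347  0.70694501 -0.00461271]
 [ 0.60085832 -0.60453286 -0.52298116]
 [-0.37250745  0.36710866 -0.85233176]]
{'clock': 0.1, 'joints': array([-1.21405837,  0.47775581,  0.02234827,  1.55634353, -0.01152827,
        1.10930203, -0.08309517]), 'qvel': array([ 0.00077823, -0.0009812 ,  0.00073397, -0.00260938,  0.00159804,
        0.00087295,  0.00146129]), 'tau': array([ 4.53001092e-03, -5.97758138e+01,  1.61388393e+00, -2.81957442e+01,
        1.28727689e-02,  4.96628243e-03,  1.74312021e-05]), 'tcp_pos': array([0.30235397, 0.60289868, 0.23040113]), 'orientation': array([-7.23531819e-01, -3.05684275e+00,  2.60086938e-03]), 'contact_force': array([-0.33016061, -0.57197536, -0.82868521]), 'moment': array([-0.00551911,  0.00177934, -0.01588989]), 'gripper_force': 0.0, 'grip_width': 0.08524880955846983}
```

View pics/top0.png

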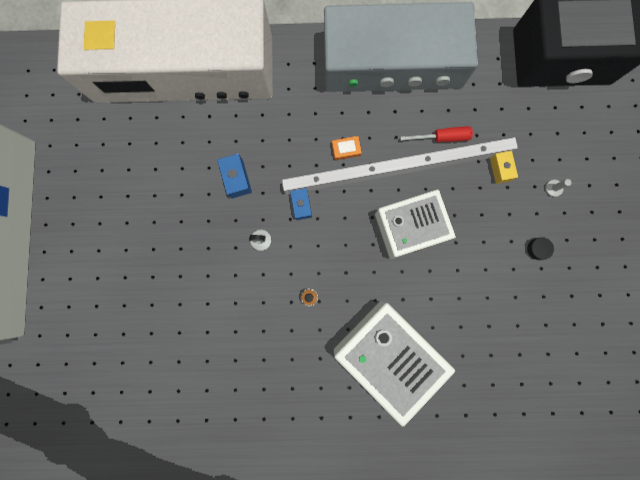

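View pics/scene0.png

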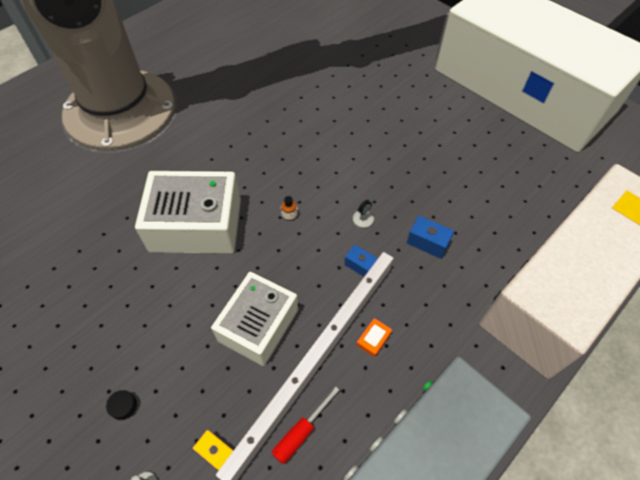

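The top view shows the small module at (417,223), the rail from (285,185) to (515,144), the yellow stop at (505,166) on the right, and the small blue end block at (301,204). The puck is at (541,248), the oil at (309,297), and the big look-alike module at (395,365).

```bash
cat > h.py <<'E'
import cv2,numpy as np
def world(f):
    R=cv2.Rodrigues(np.array(f["rvec"]))[0]; d=f["depth"]
    v,u=np.mgrid[:480,:640]; K=f["mtx"]
    p=np.dstack([(u-K[0,2])/K[0,0]*d,(v-K[1,2])/K[1,1]*d,d])
    return (p-np.array(f["tvec"]).ravel())@R
def rect(P,box,lo,hi):
    u0,v0,u1,v1=box; q=P[v0:v1,u0:u1].reshape(-1,3); q=q[(q[:,2]>lo)&(q[:,2]<hi)]
    m=(q[:,:2]*1000).astype(np.float32); c,s,a=cv2.minAreaRect(m)
    return np.round(c,1),np.round(s,1),round(a,2),len(q),np.median(q[:,2]).round(4)
E
python3 - <<'E'
from h import *
f=np.load("top0.npz");P=world(f)
print("mod",rect(P,(370,185,462,262),.05,.063))
print("rail",rect(P,(275,130,525,195),.034,.046))
print("stop",rect(P,(488,152,522,186),.024,.033))
print("end",rect(P,(286,190,316,222),.024,.033))
print("puck",rect(P,(520,232,560,264),.012,.03))
print("oil",rect(P,(295,285,325,310),.03,.06))
print("big",rect(P,(330,300,460,430),.06,.12))
print("table",np.median(P[300:330,480:600,2]))
E
```

```text
mod (array([ 578.5, -119.1]), array([ 87.9, 110.4]), 16.81, 3252, np.float64(0.0589))
rail (array([ 672.5, -100.8]), array([ 49.4, 420.7]), 9.15, 2770, np.float64(0.0403))
stop (array([ 681.6, -283.8]), array([52. , 41.5]), 11.87, 497, np.float64(0.0304))
end (array([622.4,  81.9]), array([51.1, 36.9]), 10.05, 462, np.float64(0.0301))
puck (array([ 533.4, -345.1]), array([39.2, 38. ]), 84.72, 434, np.float64(0.0203))
oil (array([457.,  66.]), array([25.1, 23.7]), 70.32, 157, np.float64(0.0326))
big (array([351.5, -69.4]), array([153.5, 122.5]), 43.72, 7686, np.float64(0.0816))
table 0.0004895733142561443
```

Run:
```python
from h import *
f=np.load("top0.npz");P=world(f);h=cv2.cvtColor(f["image"],cv2.COLOR_RGB2HSV)
v,u=np.mgrid[:480,:640]
def go(n,box,lo,hi,mask):
    m=mask&(P[...,2]>lo)&(P[...,2]<hi)&(u>=box[0])&(u<box[2])&(v>=box[1])&(v<box[3])
    m=cv2.morphologyEx(m.astype(np.uint8),cv2.MORPH_OPEN,np.ones((3,3)))>0
    print(n,cv2.minAreaRect((P[m][:,:2]*1000).astype(np.float32)),m.sum())
go("rail",(275,130,525,195),.037,.044,(h[...,1]<60)&(h[...,2]>130))
go("stop",(488,145,524,188),.026,.033,(h[...,1]>120))
go("end",(286,185,318,222),.026,.033,(h[...,1]>120))
```

```text
rail ((686.520751953125, -97.90911865234375), (20.770219802856445, 419.4381103515625), 9.172576904296875) 2459
stop ((682.1861572265625, -289.25439453125), (50.71412658691406, 31.421140670776367), 10.140071868896484) 422
end ((622.5216674804688, 78.64945983886719), (50.38199234008789, 29.962276458740234), 9.186784744262695) 407
```

```bash
cat >> h.py <<'E'
from scipy.spatial.transform import Rotation as Ro
TH=np.deg2rad(9.17); O=np.array([686.5,-97.9]); EX=np.array([np.cos(TH),np.sin(TH)]); EY=np.array([-EX[1],EX[0]])
def plan(r,rail_xy,z,ydir_deg):
    """target TCP in rail frame (mm), tool y at ydir_deg from rail x"""
    o=r.get_obs(); R=Ro.from_rotvec(o["orientation"])
    p=np.array(o["tcp_pos"])*1000; w=np.r_[O+rail_xy[0]*EX+rail_xy[1]*EY,z]
    a=TH+np.deg2rad(ydir_deg); y=np.array([np.cos(a),np.sin(a),0]); zz=np.array([0,0,-1.]); x=np.cross(y,zz)
    T=Ro.from_matrix(np.c_[x,y,zz])
    d=p[:2]-O; print("now rail",(d@EX).round(1),(d@EY).round(1),p[2].round(1),"clk",o["clock"],"F",np.round(o["contact_force"],1),"j",np.round(o["joints"],2))
    print("shift",R.inv().apply(w-p).round(1),"turn",(R.inv()*T).as_rotvec().round(3))
E
python3 - <<'E'
from h import *
from bench import r
f=np.load("top0.npz");P=world(f)
for b in ((0,130,30,340),(60,0,270,95)):
    q=P[b[1]:b[3],b[0]:b[2]].reshape(-1,3); print(q.min(0),q.max(0))
plan(r,(-195,-8),230,90)
E
```

```text
[ 0.39320475  0.03391607 -0.00546479] [0.78178709 0.62326927 0.7945205 ]
[ 0.47771201  0.03391607 -0.75841484] [1.58053323 1.03088372 0.7945205 ]
now rail -267.6 753.1 230.4 clk 0.1 F [-0.3 -0.6 -0.8] j [-1.21  0.48  0.02  1.56 -0.01  1.11 -0.08]
shift [-504.1 -574.8    1.4] turn [-0.002 -0.    -0.625]
```

Run:
```python
from h import *
f=np.load("top0.npz");P=world(f)
q=P[120:350,0:45].reshape(-1,3);q=q[(q[:,2]>.03)&(q[:,2]<.4)]; print(np.percentile(q,[0,50,100],axis=0))
f=np.load("scene0.npz");P=world(f)
q=P[0:150,430:640].reshape(-1,3);q=q[(q[:,2]>.03)&(q[:,2]<.4)]; print(np.percentile(q,[0,50,100],axis=0))
```

```text
[[0.39034852 0.5718416  0.03002077]
 [0.60005254 0.57498246 0.05503796]
 [0.75703927 0.58711347 0.09344656]]
[[0.39067225 0.56865057 0.03001492]
 [0.6102724  0.57741256 0.14247031]
 [0.76035131 0.74562796 0.15602075]]
```

Request:
step_arm(
  moves=[
    [-15, -17, 0, 0, 0, -0.05, 50],
    [-45, -51, 0, 0, 0, -0.13, 50],
    [-76, -87, 0, 0, 0, -0.22, 50],
    [-108, -123, 0, 0, 0, -0.3, 50],
    [-140, -159, 0, 0, 0, -0.38, 50],
    [-172, -196, 0, 0, 0, -0.46, 50],
    [-204, -232, 0, 0, 0, -0.54, 50],
    [-236, -269, 0, 0, 0, -0.625, 50],
  ],
)

```text
clock: 0.9
tcp_pos: [0.393, 0.2551, 0.2311]
orientation: [0.257, -3.131, 0.0]
contact_force: [0.8, -0.5, 0.3]
grip_width: 0.0498
gripper_force: 0.0
```

```bash
python3 -c "
from h import *
from bench import r
plan(r,(-195,-8),200,90)"
```

```text
now rail -233.5 395.2 231.1 clk 0.9 F [ 0.8 -0.5  0.3] j [-0.74  0.14  0.03  2.03 -0.01  0.97  1.03]
shift [ -37.1 -403.4   31.2] turn [-0.    -0.     0.004]
```

Request:
step_arm(
  moves=[
    [-5, -48, 0, 0, 0, 0, 50],
    [-9, -97, 0, 0, 0, 0, 50],
    [-14, -146, 0, 0, 0, 0, 50],
    [-18, -195, 0, 0, 0, 0, 50],
    [-23, -244, 0, 0, 0, 0, 50],
    [-27, -293, 0, 0, 0, 0, 50],
    [-32, -342, 10, 0, 0, 0, 50],
    [-37, -390, 30, 0, 0, 0, 50],
  ],
)

```text
clock: 1.7
tcp_pos: [0.4922, -0.1221, 0.2031]
orientation: [-0.251, 3.128, -0.001]
contact_force: [0.1, 0.8, 0.2]
grip_width: 0.0498
gripper_force: 0.0
```

```bash
python3 -c "
from h import *
from bench import r
plan(r,(-195,-8),12,90)"
```

```text
now rail -195.7 7.1 203.1 clk 1.7 F [0.1 0.8 0.2] j [-0.19  0.24  0.37  2.   -0.11  0.92  1.96]
shift [-1.000e-01 -1.500e+01  1.911e+02] turn [-0.001  0.003 -0.   ]
```

Request:
step_arm(
  moves=[
    [0, -8, 35, 0, 0, 0, 50],
    [0, -12, 75, 0, 0, 0, 50],
    [0, -12, 115, 0, 0, 0, 50],
    [0, -12, 150, 0, 0, 0, 50],
    [0, -12, 175, 0, 0, 0, 50],
    [0, -12, 188, 0, 0, 0, 50],
    [0, -12, 188, 0, 0, 0, 50],
  ],
)

```text
clock: 2.4
tcp_pos: [0.4918, -0.1314, 0.0129]
orientation: [0.251, -3.128, -0.001]
contact_force: [0.3, 0.4, 0.5]
grip_width: 0.05
gripper_force: 0.0
```

Run:
```python
from h import *
from bench import r
plan(r,(-109,-8),12,90)
f=r.grab_frame("scene"); cv2.imwrite("pics/s1.png",f["image"][:,:,::-1])
```

```text
now rail -197.6 -2.0 12.9 clk 2.4 F [0.3 0.4 0.5] j [-0.07  0.55  0.26  2.11 -0.28  0.51  2.13]
shift [-88.6  -6.    0.6] turn [ 0.001 -0.003  0.   ]
```

View pics/s1.png

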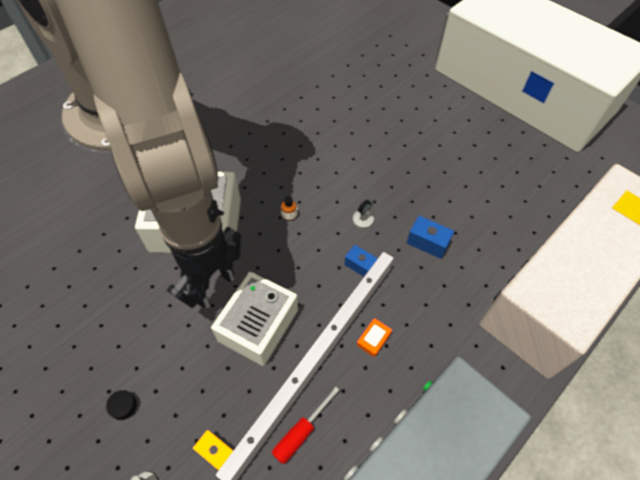

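The fingers are straddled squarely in front of the module's near face (around (200,290)), with nothing else near. Starting the slow push.

Request:
step_arm(
  moves=[
    [-8, -2, 0, 0, 0, 0, 50],
    [-14, -4, 0, 0, 0, 0, 50],
    [-19, -4, 0, 0, 0, 0, 50],
    [-24, -4, 0, 0, 0, 0, 50],
    [-29, -4, 0, 0, 0, 0, 50],
    [-34, -4, 0, 0, 0, 0, 50],
    [-39, -4, 0, 0, 0, 0, 50],
    [-44, -4, 0, 0, 0, 0, 50],
  ],
)

```text
clock: 3.25
tcp_pos: [0.5368, -0.1281, 0.0139]
orientation: [0.252, -3.13, -0.001]
contact_force: [-3.3, 1.5, -2.0]
grip_width: 0.0501
gripper_force: 0.0
```

Request:
step_arm(
  moves=[
    [-5, 0, 0, 0, 0, 0, 50],
    [-10, 0, 0, 0, 0, 0, 50],
    [-15, 0, 0, 0, 0, 0, 50],
    [-20, 0, 0, 0, 0, 0, 50],
    [-25, 0, 0, 0, 0, 0, 50],
    [-29, 0, 0, 0, 0, 0, 50],
    [-32, 0, 0, 0, 0, 0, 50],
  ],
)

```text
clock: 3.95
tcp_pos: [0.5691, -0.1234, 0.0143]
orientation: [-0.251, 3.131, -0.0]
contact_force: [-4.0, -1.3, -1.8]
grip_width: 0.0502
gripper_force: 0.0
```

Run:
```python
from h import *
from bench import r
plan(r,(-109,-8),12,90)
f=r.grab_frame("top"); cv2.imwrite("pics/t2.png",f["image"][:,:,::-1])
```

```text
now rail -120.0 -6.4 14.3 clk 3.95 F [-4.  -1.3 -1.8] j [-0.1   0.63  0.27  1.94 -0.28  0.61  2.08]
shift [-11.   -1.6   2.3] turn [-0.  0.  0.]
```

View pics/t2.png

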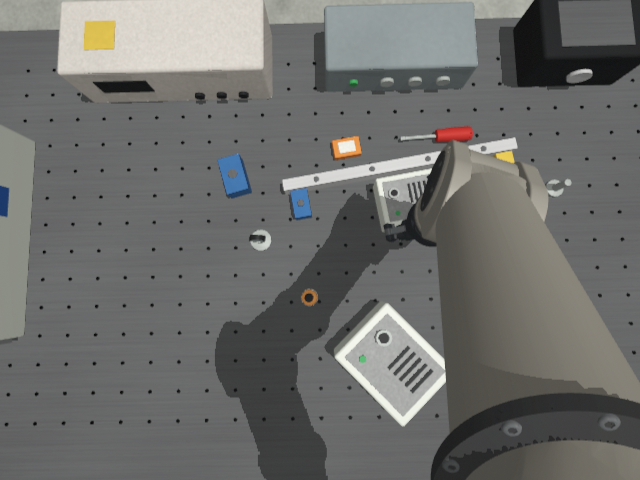

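The module (left edge around (380,205)) is nearly square, with a small gap left to the rail. Continuing in small steps until the force rises.

Request:
step_arm(
  moves=[
    [-3, 0, 0, 0, 0, 0, 50],
    [-6, 0, 0, 0, 0, 0, 50],
    [-8, 0, 0, 0, 0, 0, 50],
    [-10, 0, 0, 0, 0, 0, 50],
    [-10, 0, 0, 0, 0, 0, 50],
  ],
)

```text
clock: 4.5
tcp_pos: [0.579, -0.1217, 0.0143]
orientation: [-0.251, 3.131, -0.0]
contact_force: [-2.2, 0.1, -1.3]
grip_width: 0.0501
gripper_force: 0.0
```

Request:
step_arm(
  moves=[
    [-2, 0, 0, 0, 0, 0, 50],
    [-4, 0, 0, 0, 0, 0, 50],
    [-4, 0, 0, 0, 0, 0, 50],
  ],
)

```text
clock: 4.8
tcp_pos: [0.5806, -0.1213, 0.0138]
orientation: [0.25, -3.128, -0.001]
contact_force: [-8.9, 0.1, 2.2]
grip_width: 0.05
gripper_force: 0.0
```

Request:
step_arm(
  moves=[
    [10, 0, 0, 0, 0, 0, 50],
    [30, 0, -10, 0, 0, 0, 50],
    [40, 10, -45, 0, 0, 0.1, 45],
    [40, 30, -85, 0, 0, 0.24, 40],
    [30, 50, -110, 0, 0, 0.38, 40],
    [10, 70, -110, 0, 0, 0.52, 40],
    [-15, 85, -110, 0, 0, 0.66, 40],
    [-40, 95, -110, 0, 0, 0.8, 40],
  ],
)

```text
clock: 5.6
tcp_pos: [0.609, -0.0185, 0.1255]
orientation: [0.992, 2.977, 0.004]
contact_force: [-0.4, -0.3, -0.3]
grip_width: 0.0402
gripper_force: 0.0
```

Run:
```python
from h import *
from bench import r
plan(r,(-60,90),80,0)
f=r.grab_frame("top"); P=world(f); print(rect(P,(365,150,450,240),.05,.063)); cv2.imwrite("pics/t3.png",f["image"][:,:,::-1])
```

```text
now rail -63.9 90.7 125.5 clk 5.6 F [-0.4 -0.3 -0.3] j [-0.47  0.54  0.55  1.84 -0.36  0.86  1.18]
shift [-3.1  2.1 45.6] turn [0.005 0.001 0.767]
(array([0., 0.]), array([0., 0.]), 0.0, 0, np.float64(nan))
  return _methods._mean(a, axis=axis, dtype=dtype,
  ret = ret.dtype.type(ret / rcount)
```

View pics/t3.png

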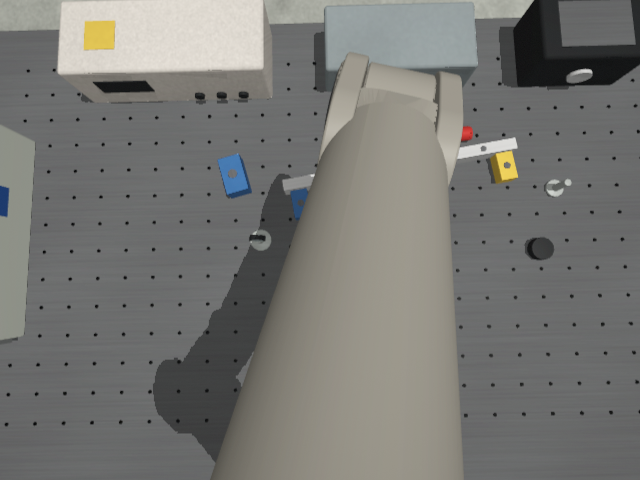

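The arm hides the module in the top view, so I'll finish the turn and use the scene camera.

Request:
step_arm(
  moves=[
    [0, 2, 0, 0, 0, 0.14, 40],
    [0, 2, 0, 0, 0, 0.28, 40],
    [0, 2, 5, 0, 0, 0.42, 40],
    [0, 2, 10, 0, 0, 0.56, 40],
    [0, 2, 15, 0, 0, 0.68, 40],
    [0, 2, 20, 0, 0, 0.767, 40],
    [0, 2, 20, 0, 0, 0.767, 40],
  ],
)

```text
clock: 6.35
tcp_pos: [0.6085, -0.019, 0.104]
orientation: [2.03, 2.396, 0.001]
contact_force: [0.4, -0.1, -0.0]
grip_width: 0.0399
gripper_force: 0.0
```

Run:
```python
from h import *
from bench import r
plan(r,(-60,88),12,0)
f=r.grab_frame("scene"); P=world(f); cv2.imwrite("pics/s3.png",f["image"][:,:,::-1])
h=cv2.cvtColor(f["image"],cv2.COLOR_RGB2HSV); D=(P[...,:2]*1000-O); X=D@EX;Y=D@EY
m=(P[...,2]>.052)&(P[...,2]<.062)&(X>-130)&(X<5)&(Y>-100)&(Y<80)
m=cv2.morphologyEx(m.astype(np.uint8),cv2.MORPH_OPEN,np.ones((3,3)))>0
print(cv2.minAreaRect(np.c_[X[m],Y[m]].astype(np.float32)),m.sum())
```

```text
now rail -64.4 90.4 104.0 clk 6.35 F [ 0.4 -0.1 -0. ] j [-0.59  0.62  0.72  1.86 -0.54  0.86  0.57]
shift [-2.3  4.3 92. ] turn [0.001 0.    0.005]
((-52.009300231933594, -5.454364776611328), (88.29551696777344, 110.96739196777344), 0.34269386529922485) 3931
```

View pics/s3.png

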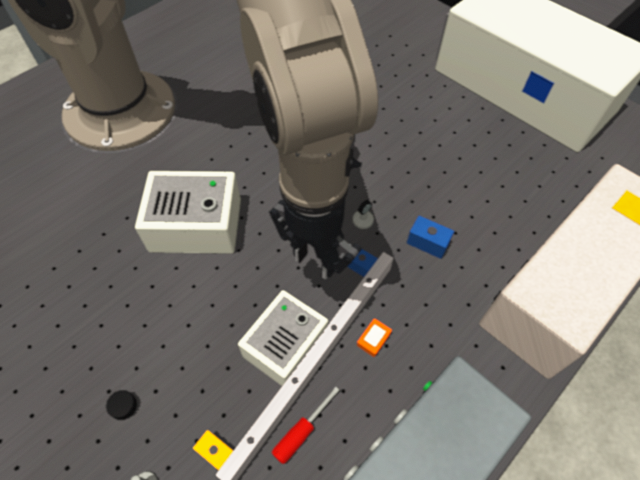

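The module now sits parallel along the rail (centre in the rail frame −52, −5). Gripper is clear to descend on its left side.

Request:
step_arm(
  moves=[
    [0, 3, 20, 0, 0, 0, 40],
    [0, 3, 45, 0, 0, 0, 40],
    [0, 3, 70, 0, 0, 0, 40],
    [0, 3, 85, 0, 0, 0, 40],
    [0, 3, 91, 0, 0, 0, 40],
    [-5, 3, 91, 0, 0, 0, 40],
    [-10, 3, 91, 0, 0, 0, 40],
    [-15, 3, 91, 0, 0, 0, 40],
  ],
)

```text
clock: 7.2
tcp_pos: [0.6144, -0.0346, 0.0144]
orientation: [2.031, 2.394, 0.002]
contact_force: [0.3, 0.0, -0.2]
grip_width: 0.0397
gripper_force: 0.0
```

Request:
step_arm(
  moves=[
    [-5, 0, 0, 0, 0, 0, 40],
    [-10, 0, 0, 0, 0, 0, 40],
    [-15, 0, 0, 0, 0, 0, 40],
    [-20, 0, 0, 0, 0, 0, 40],
    [-25, 0, 0, 0, 0, 0, 40],
    [-30, 0, 0, 0, 0, 0, 40],
    [-35, 0, 0, 0, 0, 0, 40],
    [-40, 0, 0, 0, 0, 0, 40],
  ],
)

```text
clock: 8.0
tcp_pos: [0.6195, -0.0703, 0.0131]
orientation: [-2.027, -2.395, -0.003]
contact_force: [-1.4, 7.4, 3.1]
grip_width: 0.0396
gripper_force: 0.0
```

```bash
cat > look.py <<'E'
from h import *
from bench import r
import sys
plan(r,(-60,-52),12,0)
f=r.grab_frame("scene"); P=world(f); cv2.imwrite(sys.argv[1],f["image"][:,:,::-1])
D=(P[...,:2]*1000-O); X=D@EX;Y=D@EY
m=(P[...,2]>.052)&(P[...,2]<.062)&(X>-130)&(X<5)&(Y>-190)&(Y<(float(sys.argv[2])))
m=cv2.morphologyEx(m.astype(np.uint8),cv2.MORPH_OPEN,np.ones((3,3)))>0
print(cv2.minAreaRect(np.c_[X[m],Y[m]].astype(np.float32)),m.sum())
E
python3 look.py pics/s4.png 80
```

```text
now rail -61.7 37.9 13.1 clk 8.0 F [-1.4  7.4  3.1] j [-0.42  0.76  0.61  1.85 -0.64  0.73  0.72]
shift [-89.9   1.2   0.7] turn [-0.001 -0.004  0.006]
((-51.8486213684082, -30.16790008544922), (111.93893432617188, 89.18401336669922), 89.72932434082031) 4046
```

Request:
step_arm(
  moves=[
    [-5, 0, 0, 0, 0, 0, 40],
    [-10, 0, 0, 0, 0, 0, 40],
    [-15, 0, 0, 0, 0, 0, 40],
    [-20, 0, 0, 0, 0, 0, 40],
    [-25, 0, 0, 0, 0, 0, 40],
    [-30, 0, 0, 0, 0, 0, 40],
    [-35, 0, 0, 0, 0, 0, 40],
    [-40, 0, 0, 0, 0, 0, 40],
  ],
)

```text
clock: 8.85
tcp_pos: [0.6262, -0.1105, 0.0129]
orientation: [-2.028, -2.395, -0.002]
contact_force: [-1.4, 6.3, 2.3]
grip_width: 0.0398
gripper_force: 0.0
```

Request:
step_arm(
  moves=[
    [-5, 0, 0, 0, 0, 0, 40],
    [-10, 0, 0, 0, 0, 0, 40],
    [-15, 0, 0, 0, 0, 0, 40],
    [-20, 0, 0, 0, 0, 0, 40],
    [-25, 0, 0, 0, 0, 0, 40],
    [-30, 0, 0, 0, 0, 0, 40],
    [-34, 0, 0, 0, 0, 0, 40],
    [-36, 0, 0, 0, 0, 0, 40],
  ],
)

```text
clock: 9.65
tcp_pos: [0.632, -0.1464, 0.013]
orientation: [-2.029, -2.395, -0.002]
contact_force: [-0.7, 5.6, 2.7]
grip_width: 0.0398
gripper_force: 0.0
```

```bash
python3 look.py pics/s5.png 0
```

```text
now rail -61.5 -39.2 13.0 clk 9.65 F [-0.7  5.6  2.7] j [-0.28  0.79  0.6   1.79 -0.63  0.77  0.82]
shift [-12.8   1.4   0.9] turn [-0.001 -0.003  0.005]
((-52.61460876464844, -107.90383911132812), (89.0623779296875, 110.01264953613281), 0.44175389409065247) 4591
```

10 mm to go; small steps until the force rises.

Request:
step_arm(
  moves=[
    [-3, 0, 0, 0, 0, 0, 40],
    [-6, 0, 0, 0, 0, 0, 40],
    [-8, 0, 0, 0, 0, 0, 40],
    [-10, 0, 0, 0, 0, 0, 40],
    [-10, 0, 0, 0, 0, 0, 40],
  ],
)

```text
clock: 10.2
tcp_pos: [0.6338, -0.1566, 0.013]
orientation: [-2.03, -2.395, -0.001]
contact_force: [-1.1, 5.2, -0.6]
grip_width: 0.0401
gripper_force: 0.0
```

Request:
step_arm(
  moves=[
    [-1, 0, 0, 0, 0, 0, 40],
    [-2, 0, 0, 0, 0, 0, 40],
    [-2, 0, 0, 0, 0, 0, 40],
  ],
)

```text
clock: 10.5
tcp_pos: [0.6339, -0.1576, 0.0129]
orientation: [-2.028, -2.395, -0.002]
contact_force: [-2.2, 7.0, 2.7]
grip_width: 0.0399
gripper_force: 0.0
```

```bash
python3 look.py pics/s6.png 0
```

```text
now rail -61.4 -50.5 12.9 clk 10.5 F [-2.2  7.   2.7] j [-0.26  0.79  0.6   1.78 -0.62  0.77  0.83]
shift [-1.5  1.4  0.9] turn [-0.001 -0.004  0.005]
((-52.34702682495117, -119.07919311523438), (88.40694427490234, 110.1383056640625), 0.38506966829299927) 4645
```

Request:
step_arm(
  moves=[
    [-1, 0, 0, 0, 0, 0, 40],
    [-2, 0, 0, 0, 0, 0, 40],
    [-3, 0, 0, 0, 0, 0, 40],
    [-3, 0, 0, 0, 0, 0, 40],
  ],
)

```text
clock: 10.95
tcp_pos: [0.6342, -0.1575, 0.0126]
orientation: [-2.023, -2.394, -0.006]
contact_force: [-3.0, 13.9, 5.6]
grip_width: 0.0401
gripper_force: 0.0
```

No motion and 14 N: the module is against the stop. Backing off and lifting.

Request:
step_arm(
  moves=[
    [5, 0, 0, 0, 0, 0, 40],
    [20, 0, 0, 0, 0, 0, 40],
    [40, 0, -10, 0, 0, 0, 40],
    [60, 0, -40, 0, 0, 0, 40],
    [80, 0, -80, 0, 0, 0, 40],
    [100, 0, -120, 0, 0, 0, 40],
    [120, -30, -150, 0, 0, 0, 40],
    [140, -60, -150, 0, 0, 0, 40],
  ],
)

```text
clock: 11.75
tcp_pos: [0.555, -0.0347, 0.167]
orientation: [2.028, 2.391, 0.008]
contact_force: [-0.3, 0.0, 0.5]
grip_width: 0.0399
gripper_force: 0.0
```

Request:
step_arm(
  moves=[
    [40, -20, 0, 0, 0, 0, 40],
    [80, -40, 0, 0, 0, 0, 40],
    [120, -60, 0, 0, 0, 0, 40],
    [160, -80, 0, 0, 0, 0, 40],
    [160, -80, 0, 0, 0, 0, 40],
  ],
)

```text
clock: 12.25
tcp_pos: [0.4439, 0.1158, 0.1625]
orientation: [-2.018, -2.403, 0.001]
contact_force: [0.6, 1.0, -0.3]
grip_width: 0.0399
gripper_force: 0.0
```

```bash
cp look.py l2.py
cat >> l2.py <<'E'
f=r.grab_frame("top"); P=world(f); cv2.imwrite("pics/t7.png",f["image"][:,:,::-1])
D=(P[...,:2]*1000-O); X=D@EX;Y=D@EY
m=(P[...,2]>.052)&(P[...,2]<.063)&(X>-130)&(X<5)&(Y>-190)&(Y<0)
print(cv2.minAreaRect(np.c_[X[m],Y[m]].astype(np.float32)),m.sum())
E
python3 l2.py pics/s7.png 0
```

```text
now rail -205.4 249.6 162.5 clk 12.25 F [ 0.6  1.  -0.3] j [-1.13  0.29  0.89  2.16 -0.31  0.82  0.12]
shift [-303.9  141.7  149.5] turn [-0.002 -0.002  0.014]
((-52.68656539916992, -119.22785949707031), (89.19795989990234, 110.09197998046875), 0.5396978855133057) 4769
((-54.31096649169922, -117.79049682617188), (88.30810546875, 110.18362426757812), 0.2603228986263275) 3156
```

View pics/t7.png

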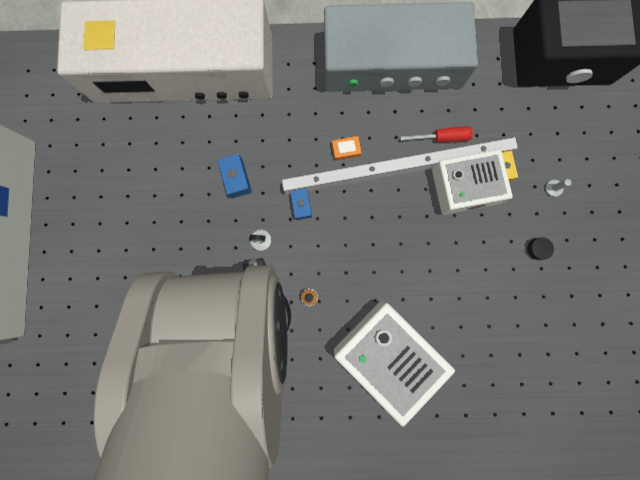

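The top view shows the module at (474,180), flush on the rail and against the yellow stop. In the rail frame it measures (−54.3, −117.8) against an ideal of (−54, −118.2), and the bystanders have not moved. The arm is clear.

```bash
python3 -c "
from bench import r
print(r.hand_in())"
```

```text
the job is handed in; nothing more can be done
None
```

I pushed the module flush against the rail and up to the yellow stop, and handed the job in at about 12 s of the 48 s allowed. The last top-camera measurement had it within 0.5 mm of the ideal spot and parallel to the rail within about 0.005 rad; the bystanders looked unmoved and the arm was clear. The hand-in returned no verdict.

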